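# Gauge the spice tins and sort them

## Task

Two look-alike red spice tins have to fit a drawer with narrow slots, and one may have a swollen foot. Take the tins one at a time: lower the tin upright and well centred, foot first, into the slot of the metal gauge without forcing it and feel whether it drops fully home or stops on the edges of the slot; then stand it upright on the round cork trivet if it went home, or upright inside the grey tray if it did not, before you try the other tin. Leave the spice jar that stands among these things where it is.

Things in the scene. Friction and masses are not known exactly. Their poses are not given: they have to be found in the camera images.
- tin_a_center (a point): centre of one of two look-alike flat spice tins (red, paper label, steel foot, black lid), loose, 0.1 to 0.25 kg, upright at the start on the wooden stove cover (z = 0.024). Tin 90 mm tall: this point is 45 mm above its underside, z out of the lid. Body 54 mm along x, 33 mm along y, from 7 to 76 mm up; lid above it 50 x 30 mm. The foot, the lowest 7 mm, is what the gauge tests.
- tin_b_center (a point): centre of one of two look-alike flat spice tins (red, paper label, steel foot, black lid), loose, 0.1 to 0.25 kg, upright at the start on the wooden stove cover (z = 0.024). Tin 90 mm tall: this point is 45 mm above its underside, z out of the lid. Body 54 mm along x, 33 mm along y, from 7 to 76 mm up; lid above it 50 x 30 mm. The foot, the lowest 7 mm, is what the gauge tests.
- tin_a: the tin of point tin_a_center; its origin is the centre of the underside, axes as the point. The steel foot is 56 mm along x and 34 to 40 mm along y; its width cannot be told surely by eye nor felt by gripping the body. Half a turn makes no difference
- tin_b: the tin of point tin_b_center; its origin is the centre of the underside, axes as the point. The steel foot is 56 mm along x and 34 to 40 mm along y; its width cannot be told surely by eye nor felt by gripping the body. Half a turn makes no difference
- gauge: slot gauge, fixed: wooden base 64 x 92 x 10 mm (x, y, z) with two metal cheeks, each 60 long (x), 22 thick, 30 high, and between them a slot 37 mm wide along x, open at both ends and on top. Origin: centre of the underside; slot floor 10 mm, cheek tops 40 mm above it. A tin goes in with its x along the slot. 5 N of pressing is plenty; over 40 N is forcing.
- slot_mouth (a point): centre of the slot's mouth, level with the cheek tops, 40 mm above the gauge's underside; x along the slot, y across it, z up. A good foot, 34 mm wide, goes 30 mm down to the slot floor; a swollen one, about 40 mm, stops on the cheek tops - but so does a good one lowered more than 1.5 mm off-centre across the slot
- trivet: round brown cork trivet, 208 mm across, 14 mm thick, fixed: for tins that pass. Origin: centre of its underside; its top is 14 mm above
- tray: shallow grey plastic tray, open on top, 140 x 160 x 26 mm (x, y, z) with 4 mm walls and floor, fixed: for tins that fail. Origin: centre of its underside; the inner floor is about 4 mm above
- spice_jar: spice jar with a green cap standing among the work, 46 mm across, 106 mm tall, loose, to be left alone. Origin: centre of its underside

How it is judged:
On the way, in this order (a step that is already met when the one before it is completed fails the run):
1. a first tin has been tried in the gauge: upright and in line with the slot, it has gone down to the slot floor, or its foot rests or presses on the cheek tops (((z of tin_a_center in the frame of gauge between 0.05 and 0.061 m and y of tin_a_center in the frame of gauge between -0.006 and 0.006 m and x of tin_a_center in the frame of gauge between -0.022 and 0.022 m and angle between tin_a_center's own z axis and vertical below 0.12 rad and angle between the x axis of tin_a_center and the x axis of gauge, either way round below 0.2 rad) or (z of tin_b_center in the frame of gauge between 0.079 and 0.092 m and y of tin_b_center in the frame of gauge between -0.006 and 0.006 m and x of tin_b_center in the frame of gauge between -0.022 and 0.022 m and angle between tin_b_center's own z axis and vertical below 0.12 rad and angle between the x axis of tin_b_center and the x axis of gauge, either way round below 0.2 rad and contact force between tin_b and gauge above 0.8 N))), for 0.1 s.
2. the first tin stands where it belongs, and the other tin has been tried in the gauge in the same way ((((z of tin_a_center in the frame of gauge between 0.05 and 0.061 m and y of tin_a_center in the frame of gauge between -0.006 and 0.006 m and x of tin_a_center in the frame of gauge between -0.022 and 0.022 m and angle between tin_a_center's own z axis and vertical below 0.12 rad and angle between the x axis of tin_a_center and the x axis of gauge, either way round below 0.2 rad) and x of tin_b_center in the frame of tray between -0.066 and 0.066 m and y of tin_b_center in the frame of tray between -0.076 and 0.076 m and z of tin_b_center in the frame of tray between 0.04 and 0.055 m and angle between tin_b_center's own z axis and vertical below 0.1 rad) or ((z of tin_b_center in the frame of gauge between 0.079 and 0.092 m and y of tin_b_center in the frame of gauge between -0.006 and 0.006 m and x of tin_b_center in the frame of gauge between -0.022 and 0.022 m and angle between tin_b_center's own z axis and vertical below 0.12 rad and angle between the x axis of tin_b_center and the x axis of gauge, either way round below 0.2 rad and contact force between tin_b and gauge above 0.8 N) and horizontal distance between tin_a_center and trivet below 0.09 m and z of tin_a_center in the frame of trivet between 0.054 and 0.064 m and angle between tin_a_center's own z axis and vertical below 0.1 rad))), for 0.1 s.
At the end, for the whole second after the job is handed in: The tin that goes down to the floor of the slot stands upright on the cork trivet (its centre within 90 mm of the trivet's centre), the tin that stops on the cheeks stands upright on the floor of the grey tray; both within 0.1 rad of upright, released and at rest (horizontal distance between tin_a_center and trivet below 0.09 m and z of tin_a_center in the frame of trivet between 0.054 and 0.064 m and angle between each of tin_a_center, tin_b_center's own z axis and vertical below 0.1 rad and x of tin_b_center in the frame of tray between -0.066 and 0.066 m and y of tin_b_center in the frame of tray between -0.076 and 0.076 m and z of tin_b_center in the frame of tray between 0.04 and 0.055 m and linear speed of each of tin_a, tin_b below 0.02 m/s and angular speed of each of tin_a, tin_b below 0.2 rad/s); the robot touches nothing.
It fails at once if a tin is forced in the gauge (more than 40 N) (contact force between any of tin_a, tin_b and gauge above 40 N).
It fails at once if the spice jar among the work is pushed more than 30 mm or tipped (distance of spice_jar from where it was at the start of the episode above 0.03 m or angle between spice_jar's own z axis and vertical above 0.5 rad).
It also fails if it takes over 72 s, if anything falls off the work surface, if the arm or the gripper's body presses on something with over 40 N, if the wrist force passes 120 N, or if a joint passes its speed limit or range.

## Robot

A 6-joint arm with a two-finger parallel gripper is mounted at the origin on a cart in front of the work surface, level with it; the furniture and walls round the work are solid. World frame = base frame: x ahead of the robot, y to its left, z up, the work surface at z = 0. Lengths are in m, angles in rad, forces in N, time in s.
With the tool pointing down it reaches from about 0.275 to 0.825 m from the base axis. Payload 5.2 kg.
Tool frame: the origin (TCP) lies on the mounting face of the last link; the fingertips stand 186 mm ahead of it and the grasp point (between the pads) lies 167 mm ahead of it; z points along the fingers, y is the line along which they close (so a half turn about z gives the same grasp; the last joint's range is limited). The gripper opens to 93 mm and grips with 3 to 60 N. Pads are 15 mm wide; open, the fingers measure 128 mm over their backs; the gripper's body (75 mm by 188 mm) begins 65 mm behind the grasp point.
Start: joints at [1.068, 0.259, 1.535, -0, 1.348, -0.203], TCP at [0.162, 0.525, 0.405] pointing down, gripper open.
Joint ranges: [-3.14, 3.14], [-0.91, 2.08], [0.19, 2.58], [-1.22, 4.36], [0.22, 2.71], [-3.12, 3.12]. Speed limits (rad/s): [2.57, 2.57, 3.14, 3.14, 3.14, 3.14].

## Interface

Orientations are given as a unit quaternion [w, x, y, z].
In Python, from station import bot, optics gives the robot as it stands. The module is installed in compiled form; this text tells all that it offers.
- The arm moves only by the tool carry_out, never from a script. Its argument "motion" is a list of rows, each a list of 7 numbers: the shift along the tool's x, y, z in mm, then the turn, a rotation vector about the tool's x, y, z in rad, then the finger opening in mm, from 0 to 93. In form: [[x, y, z, rx, ry, rz, jaw], ...]. A call has 1 to 8 rows; each row is the pose to reach, as a shift and turn from the pose commanded when the call began, along the tool's axes at that moment; what a row does not reach only later rows make up. A row lasts 1/8 s, in which the tool goes at most 62.5 mm and 10.7 degrees, less where a joint would pass 70% of its speed; a pose out of reach is approached as far as the arm can. A call with a gripper value outside its range is refused whole. The fingers move at their own pace and stop on an object; "squeeze" is the grip in N (left out, the last holds). Time passes only in rows, so rows that repeat a pose let the fingers close. It gives the time, the measured TCP pose, the force, the opening and the grip force at its end, in the units of the state.
- bot.get_state(): the state, without advancing time (a new reading comes with each control period).
- optics.snapshot(name): name is "scene" or "top" or "wrist"; returns a dict with "frame" (384x512x3 uint8, blue, green, red), "K" (3x3 intrinsics, pixels), "world_to_cam" (4x4, takes a point from world to camera coordinates). Camera axes: x right, y down, z forward; pixel columns grow to the right and rows downward; lengths in m; the calibration is good to about 2 mm. A picture is of the moment at which its call begins. There is no depth.
- bot.finish_job(): hands the job in; it is judged then, once.
The state is a dict: "clock": time; "joints": joint angles; "joint_velocities": joint speeds; "joint_torque": joint torques, N m; "position": TCP position; "tool_rot": TCP orientation; "ft_force": force on the tool from outside, world axes, zero at the start; "torque": the same for the moment, N m; "finger_gap": finger opening in m; "grip_force": force on a finger pad.
Only numpy, scipy, OpenCV 4.12 (cv2) and the standard library are available. Lean on these libraries where they do the work, as an engineer would, in place of code of your own. Each camera call takes 0.05 s, during which the arm holds its last target. There are 200 camera calls.

## Working session

There is one attempt and no reset: what is moved stays moved. The work goes in short steps, Python scripts to look and compute and a tool call to move; the robot and the scene stay as the last step left them, time stands still between calls to the robot, and variables do not carry over. Pictures are saved under pics/ and viewed, at most 10 in all, crops included, and the job is handed in when it is done.

Besides the shell and the picture viewer there is one more tool, called after "Emit:" as name(argument=value, ...) on one line, values as JSON. carry_out: Moves the arm, as the interface text tells. Its arguments: {"type":"object","properties":{"motion":{"type":"array","items":{"type":"array","items":{"type":"number"}}},"squeeze":{"type":"number"}},"required":["motion"]}

```bash
mkdir -p pics
cat > h.py <<'E'
import numpy as np, cv2
from station import bot, optics
def ray(s,u,v):
    T=np.array(s["world_to_cam"]);R=T[:3,:3];t=T[:3,3]
    d=R.T@np.linalg.inv(np.array(s["K"]))@np.array([u,v,1.]);return -R.T@t,d
def onz(s,u,v,z):
    c,d=ray(s,u,v);return c+d*(z-c[2])/d[2]
def proj(s,p):
    T=np.array(s["world_to_cam"]);q=np.array(s["K"])@(T[:3,:3]@np.array(p)+T[:3,3]);return q[:2]/q[2]
E
python3 - <<'E'
from h import *
for n in("top","scene"):
    s=optics.snapshot(n);cv2.imwrite(f"pics/{n}0.png",cv2.resize(s["frame"],(800,600),interpolation=cv2.INTER_CUBIC) );c,_=ray(s,0,0);print(n,c.round(3))
    print([onz(s,u,v,0).round(3).tolist() for u,v in((0,0),(511,0),(0,383),(511,383))])
st=bot.get_state();print(st["position"],st["tool_rot"])
E
```

```text
top [ 0.484 -0.02   0.971]
[[1.097, 0.715, 0.0], [1.132, -0.713, 0.0], [0.078, 0.614, 0.0], [0.112, -0.666, -0.0]]
scene [ 0.029 -0.378  0.595]
[[1.815, 3.184, 0.0], [3.544, -0.391, 0.0], [0.046, 0.12, 0.0], [0.466, -0.569, 0.0]]
[0.16232041 0.52530725 0.40402501] [-2.72596535e-04  1.49347724e-01  9.88784425e-01 -7.37633016e-04]
```

View pics/top0.png

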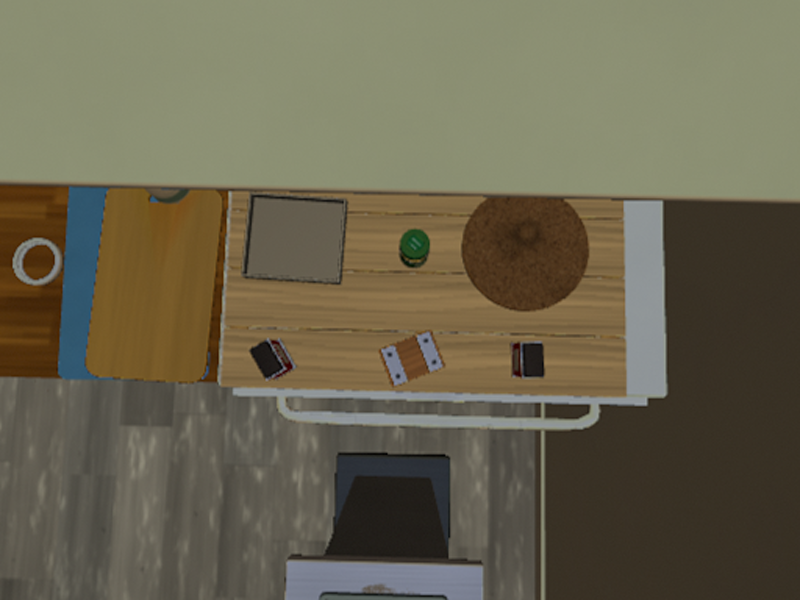

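View pics/scene0.png

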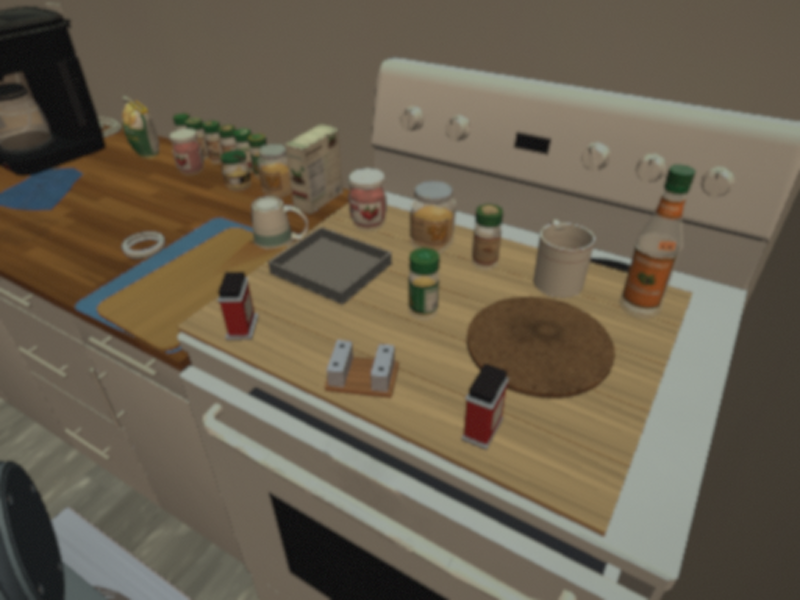

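The top view shows the left tin's lid at (270,358), the gauge at (412,359), the right tin's lid at (533,360), the tray at (296,238), the jar at (414,247) and the trivet at (525,250). A hood or wall edge runs across row 190. In the scene view the tins are at (237,305) and (486,405), and the gauge is at (362,368). Now I measure by masks.

```bash
cat > m.py <<'E'
from h import *
s=optics.snapshot("top");f=s["frame"];hsv=cv2.cvtColor(f,cv2.COLOR_BGR2HSV)
def blob(mask,box,name,z):
    m=np.zeros(mask.shape,np.uint8);x0,y0,x1,y1=[int(a*.64) for a in box];m[y0:y1,x0:x1]=mask[y0:y1,x0:x1]
    cs,_=cv2.findContours(m,cv2.RETR_EXTERNAL,cv2.CHAIN_APPROX_NONE);out=[]
    for c in sorted(cs,key=cv2.contourArea)[::-1][:2]:
        if cv2.contourArea(c)<8:continue
        w=np.array([onz(s,u,v,z)[:2] for u,v in c[:,0]],np.float32)*1000
        (cx,cy),(a,b),an=cv2.minAreaRect(w);print(name,"c",round(cx,1),round(cy,1),"size",round(a,1),round(b,1),"ang",round(an,1),"mean",w.mean(0).round(1))
dark=(hsv[...,2]<70).astype(np.uint8)
blob(dark,(235,325,310,390),"tinL",.114);blob(dark,(500,330,560,390),"tinR",.114)
grey=((hsv[...,1]<50)&(hsv[...,2]>110)).astype(np.uint8)
blob(grey,(370,325,450,388),"cheeks",.064)
H,S,V=[hsv[int(v*.64),int(u*.64)] for u,v in((412,359),(295,240),(525,280))];print(H,S,V)
blob(((hsv[...,0]>35)&(hsv[...,0]<90)&(hsv[...,1]>100)).astype(np.uint8),(380,215,450,280),"jar",.13)
blob((hsv[...,2]<130).astype(np.uint8),(440,190,610,325),"trivet",.038)
for q in((250,195),(347,200),(340,283),(243,277)):print("traycorner",(onz(s,q[0]*.64,q[1]*.64,.05)*1000).round())
for u in(300,520):print("edge",[onz(s,u*.64,192*.64,z).round(3)[0] for z in(0,.3,.5,.7)])
E
python3 m.py
```

```text
tinL c 473.7 180.4 size 50.2 30.0 ang 32.5 mean [473.  180.5]
tinL c 476.7 156.5 size 51.5 22.8 ang 11.3 mean [475.4 156.1]
tinR c 482.8 -206.2 size 48.2 43.9 ang 0.3 mean [ 481.3 -203.4]
cheeks c 468.6 -8.2 size 60.4 22.1 ang 23.5 mean [467.9  -8.5]
cheeks c 491.3 -62.7 size 60.4 21.9 ang 22.6 mean [491.4 -62.5]
[ 14 165 113] [ 20  56 100] [ 15 156  80]
jar c 647.7 -34.9 size 42.2 41.6 ang 1.4 mean [647.8 -34.9]
jar c 619.1 -25.6 size 21.7 5.2 ang 64.6 mean [618.9 -26.3]
trivet c 657.1 -215.5 size 279.2 195.8 ang 90.0 mean [ 662.2 -238.5]
trivet c 545.3 -249.1 size 8.8 207.1 ang 0.1 mean [ 546.1 -251.5]
traycorner [737. 234.  50.]
traycorner [733.  75.  50.]
traycorner [596.  81.  50.]
traycorner [602. 238.  50.]
edge [np.float64(0.759), np.float64(0.674), np.float64(0.617), np.float64(0.561)]
edge [np.float64(0.768), np.float64(0.68), np.float64(0.622), np.float64(0.563)]
```

```bash
cat > go.py <<'E'
# usage: x y z(mm, grasp point) yaw(deg of tool y)
import sys;from h import *;from scipy.spatial.transform import Rotation as R
def plan(x,y,z,yaw):
    st=bot.get_state();q=st["tool_rot"];C=R.from_quat([q[1],q[2],q[3],q[0]])
    a=np.radians(yaw);yv=np.array([np.cos(a),np.sin(a),0]);zv=np.array([0,0,-1.]);xv=np.cross(yv,zv)
    T=R.from_matrix(np.c_[xv,yv,zv]);d=np.array([x,y,z+167])-np.array(st["position"])*1000
    D=C.inv()*T
    print("row",C.inv().apply(d).round(1),D.as_rotvec().round(4),"rows>=",max(np.linalg.norm(d)/62.5,np.degrees(D.magnitude())/10.7).round(1),"t",st["clock"],"F",np.round(st["ft_force"],1),"j",np.round(st["joints"],2))
if __name__=="__main__":plan(*map(float,sys.argv[1:5]))
E
python3 go.py 474 180.5 220 122.5
python3 - <<'E'
from h import *
s=optics.snapshot("top")
print("triv",onz(s,525.5*.64,247*.64,.038).round(3),"tinR",onz(s,533*.64,360*.64,.114).round(3))
E
```

```text
row [-399.6 -237.4   17.3] [-1.20e-03 -8.00e-04 -8.67e-01] rows>= 7.4 t 0.15 F [0.1 0.8 0.8] j [ 1.07  0.26  1.54 -0.    1.35 -0.2 ]
triv [ 0.665 -0.219  0.038] tinR [ 0.481 -0.215  0.114]
```

Emit:
carry_out(motion=[[-400,-237,17,0,0,-0.867,80],[-400,-237,17,0,0,-0.867,80],[-400,-237,17,0,0,-0.867,80],[-400,-237,17,0,0,-0.867,80],[-400,-237,17,0,0,-0.867,80],[-400,-237,17,0,0,-0.867,80],[-400,-237,17,0,0,-0.867,80],[-400,-237,17,0,0,-0.867,80]], squeeze=20)

```text
clock: 1.2
position: [0.4731, 0.182, 0.3879]
tool_rot: [0.0, -0.28, 0.96, 0.0]
ft_force: [0.9, 0.7, 0.1]
finger_gap: 0.0799
grip_force: 0.0
```

```bash
python3 go.py 474 180.5 89 122.5
python3 - <<'E'
from h import *
s=optics.snapshot("wrist");cv2.imwrite("pics/w1.png",s["frame"]);print(ray(s,0,0)[0].round(3),proj(s,(.474,.1805,.114)),proj(s,(.48,-.0355,.064)))
E
```

```text
row [ 1.000e-01 -1.700e+00  1.319e+02] [ 0.0001  0.0004 -0.0001] rows>= 2.1 t 1.2 F [0.9 0.7 0.1] j [ 0.15  0.19  1.66  0.    1.29 -1.99]
[0.412 0.143 0.369] [256.19998308 199.62094484] [61.86580124 73.22495986]
```

View pics/w1.png

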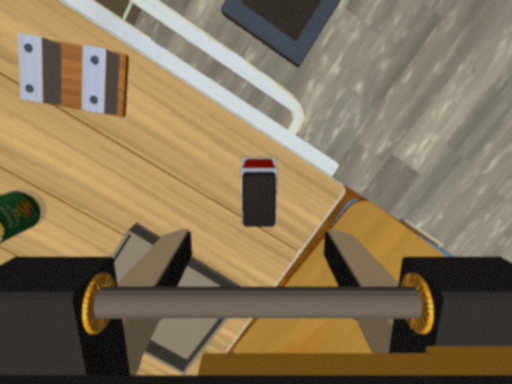

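The wrist view shows the lid at about (260,199), aligned with the tool, and both gauge cheeks at (38,72) and (98,80). I'll mask both.

```bash
cat > w.py <<'E'
from h import *
def rects(s,mask,box,z,name,amin=60,n=2):
    m=np.zeros(mask.shape,np.uint8);x0,y0,x1,y1=box;m[y0:y1,x0:x1]=mask[y0:y1,x0:x1]
    m=cv2.morphologyEx(m,cv2.MORPH_OPEN,np.ones((3,3),np.uint8))
    cs,_=cv2.findContours(m,cv2.RETR_EXTERNAL,cv2.CHAIN_APPROX_NONE);o=[]
    for c in sorted(cs,key=cv2.contourArea)[::-1][:n]:
        if cv2.contourArea(c)<amin:continue
        w=np.array([onz(s,u,v,z)[:2] for u,v in c[:,0]],np.float32)*1000
        (cx,cy),(a,b),an=cv2.minAreaRect(w);o.append((cx,cy));print(name,np.round([cx,cy,a,b,an],1),"px",c[:,0].min(0),c[:,0].max(0))
    return o
E
python3 - <<'E'
from w import *
s=optics.snapshot("wrist");h=cv2.cvtColor(s["frame"],cv2.COLOR_BGR2HSV)
rects(s,(h[...,2]<75).astype(np.uint8),(235,150,290,232),.114,"lid",n=1)
print(h[70,30],h[70,50],h[70,95],h[70,115])
rects(s,((h[...,1]<60)&(h[...,2]>110)).astype(np.uint8),(5,20,140,125),.064,"cheek")
E
```

```text
lid [472.7 182.3  48.8  28.6  32.4] px [252 171] [284 224]
[110  28 191] [ 11  12 166] [114  32 200] [16 55 88]
cheek [492.1 -62.6  60.2  22.4  21.7] px [27 32] [ 51 101]
cheek [469.2  -7.7  60.2  22.7  22.6] px [90 44] [115 112]
```

```bash
python3 go.py 473 181.7 89 122.5
```

```text
row [  1.    3.7 131.4] [-0.0023  0.0002 -0.0062] rows>= 2.1 t 1.3 F [-0.6  0.9  0.4] j [ 0.14  0.2   1.66 -0.    1.28 -1.99]
```

Emit:
carry_out(motion=[[0,1.5,60,0,0,0,80],[0,1.5,110,0,0,0,80],[0,1.5,131,0,0,0,80],[0,1.5,131,0,0,0,60],[0,1.5,131,0,0,0,45],[0,1.5,131,0,0,0,25],[0,1.5,131,0,0,0,25],[0,1.5,131,0,0,0,25]], squeeze=20)

```text
clock: 2.3
position: [0.4716, 0.1849, 0.2575]
tool_rot: [0.001, -0.28, 0.96, -0.0]
ft_force: [0.9, -0.7, 1.1]
finger_gap: 0.0345
grip_force: 0.8
```

```bash
python3 go.py 473 181.7 89 122.5;python3 go.py 480.5 -35.2 160 112.6
```

```text
row [ 0.5 -3.5  1.5] [-0.0008  0.0012  0.    ] rows>= 0.1 t 2.3 F [ 0.9 -0.7  1.1] j [ 0.15  0.33  1.83 -0.    0.97 -1.98]
row [ 110.6 -190.5  -69.5] [-0.0007  0.0012  0.1728] rows>= 3.7 t 2.3 F [ 0.9 -0.7  1.1] j [ 0.15  0.33  1.83 -0.    0.97 -1.98]
```

Emit:
carry_out(motion=[[0,0,0,0,0,0,25],[0,0,0,0,0,0,25],[0,0,0,0,0,0,25]])

```text
clock: 2.68
position: [0.4717, 0.1849, 0.2574]
tool_rot: [0.001, -0.28, 0.96, -0.0]
ft_force: [-0.2, -1.4, 5.8]
finger_gap: 0.0328
grip_force: 19.9
```

```bash
python3 go.py 473 181.7 89 122.5;python3 go.py 480.5 -35.2 160 112.6
```

```text
row [ 0.6 -3.4  1.4] [-0.0006  0.001  -0.0001] rows>= 0.1 t 2.675 F [-0.2 -1.4  5.8] j [ 0.15  0.33  1.83 -0.    0.97 -1.98]
row [ 110.7 -190.4  -69.6] [-0.0005  0.0011  0.1727] rows>= 3.7 t 2.675 F [-0.2 -1.4  5.8] j [ 0.15  0.33  1.83 -0.    0.97 -1.98]
```

Emit:
carry_out(motion=[[0,0,-40,0,0,0,25],[0,0,-85,0,0,0,25],[50,-100,-85,0,0,0.1,25],[110,-190,-85,0,0,0.173,25],[110,-190,-85,0,0,0.173,25],[110,-190,-85,0,0,0.173,25],[110,-190,-85,0,0,0.173,25],[110,-190,-85,0,0,0.173,25]])

```text
clock: 3.68
position: [0.4802, -0.0338, 0.3412]
tool_rot: [-0.001, -0.196, 0.981, 0.001]
ft_force: [-0.1, 0.5, -2.8]
finger_gap: 0.0328
grip_force: 20.0
```

```bash
python3 go.py 480.5 -35.2 114 112.6
python3 - <<'E'
from h import *
s=optics.snapshot("wrist");cv2.imwrite("pics/w2.png",s["frame"]);st=bot.get_state();print(st["position"],proj(s,(.4805,-.0352,.064)))
E
```

```text
row [ 0.2 -1.5 60.2] [ 0.0018 -0.001  -0.0007] rows>= 1.0 t 3.675 F [-0.1  0.5 -2.8] j [-0.3   0.19  1.79  0.    1.16 -2.27]
[ 0.48031007 -0.03345114  0.34137174] [255.74908295 198.69081011]
```

View pics/w2.png

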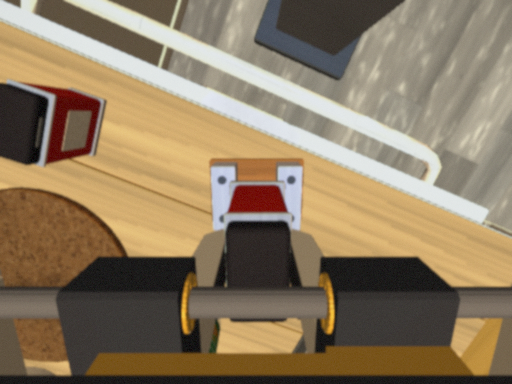

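The wrist view shows the held tin (lid front edge at columns 227 to 291, row 222) over the slot (cheeks at columns 211 to 302). I'll compare the lateral offsets.

```bash
cat > lat.py <<'E'
# lateral offset of the held tin against the slot, in tool y (mm)
from w import *;from scipy.spatial.transform import Rotation as R
import sys
ztop=float(sys.argv[1])/1000   # z of lid top
s=optics.snapshot("wrist");st=bot.get_state();f=s["frame"];h=cv2.cvtColor(f,cv2.COLOR_BGR2HSV)
q=st["tool_rot"];C=R.from_quat([q[1],q[2],q[3],q[0]]).as_matrix();p=np.array(st["position"])
lat=lambda P:(C.T@(P-p))*1000
m=(h[...,1]<60)&(h[...,2]>110)
r=range(int(sys.argv[2]),int(sys.argv[3]),4)
for v in r:
    c=[i for i in np.flatnonzero(m[v,195:320])+195];g=np.split(c,np.flatnonzero(np.diff(c)>3)+1)
    print(v,[(int(a[0]),int(a[-1])) for a in g if len(a)>4],[(lat(onz(s,a[0]-.5,v,.064))[:2].round(1).tolist(),lat(onz(s,a[-1]+.5,v,.064))[1].round(1)) for a in g if len(a)>4])
k=(h[...,2]<60)
for v in (232,240,248):
    c=[i for i in np.flatnonzero(k[v,195:320])+195];print("lid",v,c[0],c[-1],[lat(onz(s,x,v,ztop))[:2].round(1).tolist() for x in(c[0]-.5,c[-1]+.5)])
red=(h[...,1]>150)&((h[...,0]<8)|(h[...,0]>172))
for v in range(185,215,6):
    c=np.flatnonzero(red[v,195:320])+195
    if len(c):print("red",v,c[0],c[-1])
gz=C@np.array([0,0,1]);print("tilt",gz.round(4))
E
python3 lat.py 198 166 182
```

```text
166 [(211, 235), (277, 301)] [([29.9, -41.4], np.float64(-19.5)), ([29.9, 16.4], np.float64(38.2))]
170 [(210, 235), (277, 302)] [([26.4, -42.5], np.float64(-19.6)), ([26.3, 16.4], np.float64(39.3))]
174 [(210, 235), (277, 301)] [([22.8, -42.6], np.float64(-19.7)), ([22.8, 16.5], np.float64(38.5))]
178 [(211, 218), (224, 235), (277, 287), (294, 301)] [([19.2, -41.9], np.float64(-34.8)), ([19.2, -30.4], np.float64(-19.8)), ([19.2, 16.5], np.float64(26.3)), ([19.2, 31.6], np.float64(38.7))]
lid 232 226 289 [[22.2, -14.6], [22.2, 14.2]]
lid 240 227 289 [[18.3, -14.2], [18.3, 14.3]]
lid 248 227 290 [[14.4, -14.3], [14.3, 14.8]]
red 191 235 279
red 197 233 281
red 203 231 283
red 209 230 285
tilt [-1.e-03  7.e-04 -1.e+00]
```

Emit:
carry_out(motion=[[0,-1.6,0,0,0,0,25],[0,-1.6,20,0,0,0,25],[0,-1.6,38,0,0,0,25],[0,-1.6,38,0,0,0,25],[0,-1.6,38,0,0,0,25]])

```text
clock: 4.4
position: [0.4816, -0.0356, 0.3045]
tool_rot: [0.0, -0.196, 0.981, -0.0]
ft_force: [0.4, 0.3, -1.8]
finger_gap: 0.033
grip_force: 20.0
```

```bash
python3 go.py 480.5 -35.2 114 112.6; python3 lat.py 160 160 200
```

```text
row [ 0.8  0.8 23.5] [-0.0005  0.0006  0.0005] rows>= 0.4 t 4.4 F [ 0.4  0.3 -1.8] j [-0.31  0.23  1.83  0.    1.07 -2.27]
160 [] []
164 [] []
168 [] []
172 [(209, 234), (284, 310)] [([31.3, -37.0], np.float64(-17.4)), ([31.4, 19.6], np.float64(40.0))]
176 [(207, 235), (283, 312)] [([28.3, -38.6], np.float64(-16.7)), ([28.3, 18.9], np.float64(41.6))]
180 [(207, 235), (283, 312)] [([25.2, -38.8], np.float64(-16.7)), ([25.2, 19.0], np.float64(41.8))]
184 [(207, 312)] [([22.1, -38.9], np.float64(41.9))]
188 [(207, 215), (224, 234), (280, 295), (304, 312)] [([18.9, -39.1], np.float64(-32.2)), ([18.9, -26.0], np.float64(-17.6)), ([19.0, 16.8], np.float64(29.1)), ([19.0, 35.2], np.float64(42.1))]
192 [(207, 232), (281, 312)] [([15.8, -39.2], np.float64(-19.2)), ([15.8, 17.7], np.float64(42.3))]
196 [(207, 231), (283, 311)] [([12.6, -39.4], np.float64(-20.1)), ([12.6, 19.3], np.float64(41.6))]
lid 232 226 289 [[21.6, -14.4], [21.7, 14.5]]
lid 240 226 289 [[17.7, -14.5], [17.8, 14.7]]
lid 248 227 290 [[13.8, -14.2], [13.8, 15.2]]
red 191 235 279
red 197 233 281
red 203 231 283
red 209 230 285
tilt [ 1.3e-03 -4.0e-04 -1.0e+00]
```

Emit:
carry_out(motion=[[0,1.1,0,0,0,0,25],[0,1.1,0,0,0,0,25],[0,1.1,0,0,0,0,25],[0,1.1,0,0,0,0,25]])

```text
clock: 4.95
position: [0.4808, -0.0349, 0.304]
tool_rot: [0.0, -0.196, 0.981, -0.0]
ft_force: [0.9, 0.5, -1.9]
finger_gap: 0.0329
grip_force: 20.0
```

```bash
python3 go.py 480.5 -35.2 114 112.6; python3 lat.py 160 176 183
```

```text
row [ 0.4 -0.1 23. ] [-0.0001  0.0001 -0.0003] rows>= 0.4 t 4.95 F [ 0.9  0.5 -1.9] j [-0.3   0.23  1.84 -0.    1.07 -2.27]
176 [(205, 234), (282, 311)] [([28.2, -40.3], np.float64(-17.6)), ([28.2, 17.9], np.float64(40.5))]
180 [(205, 234), (281, 311)] [([25.1, -40.5], np.float64(-17.7)), ([25.1, 17.2], np.float64(40.7))]
lid 232 226 289 [[21.7, -14.6], [21.7, 14.3]]
lid 240 226 289 [[17.8, -14.7], [17.8, 14.4]]
lid 248 227 290 [[13.9, -14.3], [13.9, 15.0]]
red 191 235 279
red 197 233 281
red 203 231 283
red 209 230 285
tilt [-0. -0. -1.]
```

Emit:
carry_out(motion=[[0,0,3,0,0,0,25],[0,0,5,0,0,0,25],[0,0,7,0,0,0,25],[0,0,8,0,0,0,25],[0,0,9,0,0,0,25],[0,0,9,0,0,0,25]], squeeze=12)

```text
clock: 5.75
position: [0.481, -0.0348, 0.2969]
tool_rot: [0.001, -0.196, 0.981, -0.0]
ft_force: [-4.3, 1.0, 14.7]
finger_gap: 0.0329
grip_force: 12.0
```

Emit:
carry_out(motion=[[0,0,-1,0,0,0,25],[0,0.8,-1,0,0,0,25],[0,1.5,-1,0,0,0,25],[0,1.5,-1,0,0,0,25],[0,1.5,-1,0,0,0,25]])

```text
clock: 6.38
position: [0.4809, -0.0343, 0.2969]
tool_rot: [0.001, -0.196, 0.981, -0.001]
ft_force: [-0.4, -2.9, 6.3]
finger_gap: 0.033
grip_force: 12.0
```

Emit:
carry_out(motion=[[0,-1,0,0,0,0,25],[0,-2,0,0,0,0,25],[0,-3,0,0,0,0,25],[0,-3,0,0,0,0,25],[0,-3,0,0,0,0,25]])

```text
clock: 7.0
position: [0.4813, -0.0354, 0.2969]
tool_rot: [0.0, -0.196, 0.981, 0.001]
ft_force: [-3.3, 4.6, 11.3]
finger_gap: 0.0329
grip_force: 12.0
```

```bash
python3 go.py 480.5 -35.2 114 112.6; python3 lat.py 153 176 183
```

```text
row [ 0.7  0.5 15.9] [ 0.0014  0.0011 -0.0003] rows>= 0.3 t 7.0 F [-3.3  4.6 11.3] j [-0.31  0.24  1.84  0.    1.05 -2.27]
176 [(204, 233), (283, 313)] [([29.7, -39.7], np.float64(-17.8)), ([29.7, 18.1], np.float64(40.7))]
180 [(204, 235), (282, 313)] [([26.7, -39.9], np.float64(-16.4)), ([26.7, 17.4], np.float64(40.9))]
lid 232 226 289 [[21.8, -14.5], [21.8, 14.3]]
lid 240 226 289 [[17.9, -14.7], [17.9, 14.4]]
lid 248 226 289 [[13.9, -14.8], [13.9, 14.5]]
red 185 270 273
red 191 235 280
red 197 233 281
red 203 232 283
red 209 230 285
tilt [ 5.0e-04  1.7e-03 -1.0e+00]
```

Emit:
carry_out(motion=[[0,0,-15,0,0,0,25],[0,0,-45,0,0,0,25],[0,0,-55,0,0,0,25],[0,0,-55,0,0,0,25]], squeeze=20)

```text
clock: 7.55
position: [0.4816, -0.0364, 0.3514]
tool_rot: [0.001, -0.196, 0.981, -0.0]
ft_force: [0.1, -0.6, -1.3]
finger_gap: 0.0333
grip_force: 20.0
```

```bash
python3 go.py 655 157 175 100
```

```text
row [-234.4  112.     9.6] [-0.001   0.0013  0.2195] rows>= 4.2 t 7.55 F [ 0.1 -0.6 -1.3] j [-0.31  0.18  1.77 -0.    1.19 -2.27]
```

Emit:
carry_out(motion=[[-50,24,5,0,0,0.05,25],[-100,48,9,0,0,0.1,25],[-150,72,9,0,0,0.15,25],[-200,96,9,0,0,0.2,25],[-234,112,9,0,0,0.22,25],[-234,112,9,0,0,0.22,25],[-234,112,9,0,0,0.22,25],[-234,112,9,0,0,0.22,25]])

```text
clock: 8.55
position: [0.6538, 0.156, 0.3415]
tool_rot: [-0.001, -0.087, 0.996, -0.0]
ft_force: [0.8, -0.6, -1.8]
finger_gap: 0.0328
grip_force: 20.0
```

```bash
python3 go.py 655 157 94 100
python3 - <<'E'
from h import *
s=optics.snapshot("scene");cv2.imwrite("pics/s2.png",s["frame"])
E
```

```text
row [-1.4  0.8 80.5] [-0.0001 -0.0013 -0.0013] rows>= 1.3 t 8.55 F [ 0.8 -0.6 -1.8] j [ 0.07  0.52  1.3  -0.    1.32 -1.68]
```

View pics/s2.png

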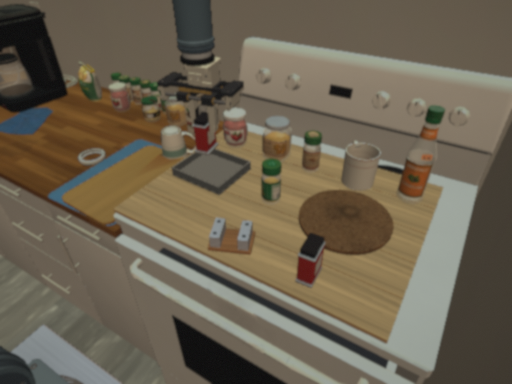

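The scene view shows the held tin at (205,132), above the tray at (212,170). Jars and a mug stand behind it and clear.

Emit:
carry_out(motion=[[0,0,40,0,0,0,25],[0,0,68,0,0,0,25],[0,0,76,0,0,0,25],[0,0,79,0,0,0,25],[0,0,80.5,0,0,0,25],[0,0,80.5,0,0,0,25]])

```text
clock: 9.35
position: [0.6547, 0.157, 0.2626]
tool_rot: [0.001, -0.087, 0.996, -0.0]
ft_force: [-1.3, 0.1, -2.1]
finger_gap: 0.0328
grip_force: 20.0
```

Emit:
carry_out(motion=[[0,0,1,0,0,0,25],[0,0,2,0,0,0,25],[0,0,2,0,0,0,25],[0,0,2,0,0,0,25]])

```text
clock: 9.85
position: [0.6546, 0.1571, 0.2611]
tool_rot: [0.001, -0.087, 0.996, -0.0]
ft_force: [-2.8, -0.7, 4.9]
finger_gap: 0.0329
grip_force: 20.0
```

Contact. Release and rise.

Emit:
carry_out(motion=[[0,0,-0.5,0,0,0,38],[0,0,-0.5,0,0,0,50],[0,0,-0.5,0,0,0,60],[0,0,-0.5,0,0,0,60],[0,0,-40,0,0,0,60],[0,0,-90,0,0,0,60],[0,0,-100,0,0,0,60],[0,0,-100,0,0,0,60]])

```text
clock: 10.85
position: [0.6544, 0.157, 0.3598]
tool_rot: [0.001, -0.087, 0.996, 0.0]
ft_force: [0.5, -0.5, -0.5]
finger_gap: 0.0604
grip_force: 0.0
```

```bash
python3 go.py 440 -60 195 95
python3 - <<'E'
from h import *
s=optics.snapshot("wrist");t=optics.snapshot("scene");cv2.imwrite("pics/w3.png",np.hstack([cv2.resize(s["frame"],(400,300)),cv2.resize(t["frame"],(400,300))]))
E
```

```text
row [ 248.8 -176.6   -2.5] [-0.      0.0013  0.0869] rows>= 4.9 t 10.85 F [ 0.5 -0.5 -0.5] j [ 0.07  0.51  1.27  0.    1.36 -1.67]
```

View pics/w3.png

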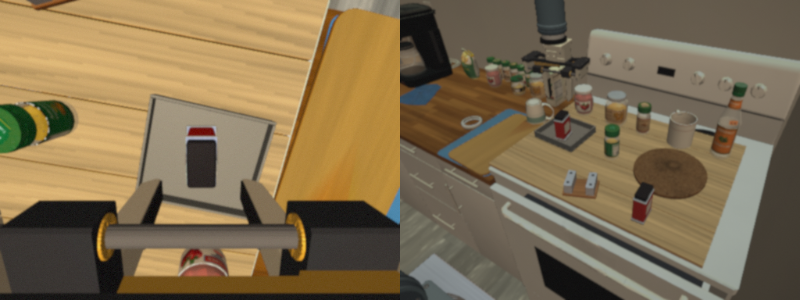

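The tin stands upright inside the tray: wrist half at (202,157), scene half at (562,125). On to the other tin.

```bash
python3 go.py 481 -213 215 90
```

```text
row [ 234.6 -334.4  -23.9] [ 0.     -0.0031  0.1742] rows>= 6.5 t 10.95 F [ 0.2  0.2 -0.6] j [ 0.07  0.51  1.28 -0.    1.36 -1.67]
```

Emit:
carry_out(motion=[[30,-40,-24,0,0,0.05,70],[235,-334,-24,0,0,0.174,70],[235,-334,-24,0,0,0.174,70],[235,-334,-24,0,0,0.174,70],[235,-334,-24,0,0,0.174,70],[235,-334,-24,0,0,0.174,70],[235,-334,-24,0,0,0.174,70],[235,-334,-24,0,0,0.174,70]])

```text
clock: 11.95
position: [0.4794, -0.2152, 0.3815]
tool_rot: [-0.002, 0.002, 1.0, 0.001]
ft_force: [0.1, 0.0, 0.4]
finger_gap: 0.0701
grip_force: 0.0
```

Emit:
carry_out(motion=[[0,0,0,0,0,0,70],[0,0,0,0,0,0,70],[0,0,0,0,0,0,70]])

```text
clock: 12.32
position: [0.4813, -0.2115, 0.3832]
tool_rot: [-0.0, -0.001, 1.0, 0.0]
ft_force: [0.0, -0.1, 0.5]
finger_gap: 0.07
grip_force: 0.0
```

```bash
python3 - <<'E'
from w import *
s=optics.snapshot("wrist");h=cv2.cvtColor(s["frame"],cv2.COLOR_BGR2HSV);cv2.imwrite("pics/w4.png",s["frame"])
rects(s,(h[...,2]<75).astype(np.uint8),(225,150,300,240),.114,"lid",n=2)
E
python3 go.py 481 -213 89 90
```

```text
lid [ 481.9 -213.8   48.9   28.9    3.2] px [237 174] [271 228]
row [  0.3  -1.4 127.3] [ 0.0002 -0.0001  0.0021] rows>= 2.0 t 12.375 F [-0.2 -0.   0.2] j [-0.63  0.23  1.63  0.    1.29 -2.2 ]
```

Emit:
carry_out(motion=[[-0.6,-2.2,50,0,0,-0.056,70],[-0.6,-2.2,105,0,0,-0.056,70],[-0.6,-2.2,127,0,0,-0.056,70],[-0.6,-2.2,127,0,0,-0.056,60],[-0.6,-2.2,127,0,0,-0.056,45],[-0.6,-2.2,127,0,0,-0.056,25],[-0.6,-2.2,127,0,0,-0.056,25],[-0.6,-2.2,127,0,0,-0.056,25]])

```text
clock: 13.38
position: [0.4818, -0.215, 0.2574]
tool_rot: [0.001, -0.028, 1.0, -0.001]
ft_force: [0.5, 0.8, 4.4]
finger_gap: 0.0329
grip_force: 19.9
```

Emit:
carry_out(motion=[[0,0,0,0,0,0,25],[0,0,0,0,0,0,25],[0,0,-40,0,0,0,25],[0,0,-80,0,0,0,25],[0,0,-80,0,0,0,25]])

```text
clock: 14.0
position: [0.4822, -0.2154, 0.3394]
tool_rot: [0.003, -0.028, 1.0, -0.002]
ft_force: [0.5, -0.4, -2.3]
finger_gap: 0.033
grip_force: 19.9
```

```bash
python3 go.py 480.7 -35 174 112.6
```

```text
row [ -8.6 180.2  -2.4] [-0.0049  0.0042 -0.3382] rows>= 2.9 t 14.0 F [ 0.5 -0.4 -2.3] j [-0.63  0.27  1.69 -0.    1.18 -2.26]
```

Emit:
carry_out(motion=[[0,50,-3,0,0,-0.1,25],[-4,110,-3,0,0,-0.2,25],[-8,160,-3,0,0,-0.3,25],[-8.6,180,-3,0,0,-0.338,25],[-8.6,180,-3,0,0,-0.338,25],[-8.6,180,-3,0,0,-0.338,25],[-8.6,180,-3,0,0,-0.338,25],[-8.6,180,-3,0,0,-0.338,25]])

```text
clock: 15.0
position: [0.48, -0.0355, 0.3392]
tool_rot: [-0.0, -0.195, 0.981, 0.0]
ft_force: [-0.5, 0.3, -1.0]
finger_gap: 0.033
grip_force: 20.0
```

```bash
python3 go.py 480.7 -35 137 112.6; python3 lat.py 198 166 178
```

```text
row [-0.9  0.2 35.2] [ 0.0001 -0.0002 -0.0019] rows>= 0.6 t 15.0 F [-0.5  0.3 -1. ] j [-0.31  0.19  1.79 -0.    1.16 -2.27]
166 [(216, 236), (280, 302)] [([30.1, -36.9], np.float64(-18.6)), ([30.1, 18.7], np.float64(38.7))]
170 [(212, 237), (279, 304)] [([26.6, -40.5], np.float64(-17.8)), ([26.6, 17.9], np.float64(40.5))]
174 [(212, 237), (279, 304)] [([23.0, -40.6], np.float64(-17.9)), ([23.0, 18.0], np.float64(40.7))]
lid 232 226 288 [[22.9, -14.4], [22.9, 13.4]]
lid 240 226 288 [[19.1, -14.5], [19.1, 13.5]]
lid 248 225 288 [[15.2, -15.0], [15.2, 13.6]]
red 191 236 280
red 197 234 281
red 203 232 283
red 209 230 285
tilt [-1.e-04 -0.e+00 -1.e+00]
```

Emit:
carry_out(motion=[[0,0.2,15,0,0,0,25],[0,0.2,30,0,0,0,25],[0,0.2,34,0,0,0,25],[0,0.2,34,0,0,0,25],[0,0.2,34,0,0,0,25],[0,0.2,34,0,0,0,25]])

```text
clock: 15.8
position: [0.4801, -0.0345, 0.3058]
tool_rot: [0.0, -0.196, 0.981, -0.0]
ft_force: [0.0, 0.1, -0.4]
finger_gap: 0.0331
grip_force: 20.0
```

```bash
python3 go.py 480.7 -35 137 112.6; python3 lat.py 162 174 183
```

```text
row [-0.4 -0.7  1.8] [-0.0006  0.0007 -0.0002] rows>= 0.0 t 15.8 F [ 0.   0.1 -0.4] j [-0.3   0.23  1.84 -0.    1.07 -2.27]
174 [(206, 233), (281, 310)] [([29.3, -39.8], np.float64(-18.5)), ([29.4, 17.2], np.float64(40.0))]
178 [(205, 234), (281, 310)] [([26.2, -40.7], np.float64(-17.8)), ([26.3, 17.3], np.float64(40.2))]
182 [(205, 310)] [([23.1, -40.9], np.float64(40.3))]
lid 232 226 288 [[21.8, -14.6], [21.8, 13.8]]
lid 240 226 288 [[17.9, -14.7], [17.9, 13.9]]
lid 248 224 288 [[13.9, -15.7], [13.9, 14.0]]
red 191 235 280
red 197 234 281
red 203 232 283
red 209 230 285
tilt [ 8.e-04 -3.e-04 -1.e+00]
```

Emit:
carry_out(motion=[[0,-0.2,3,0,0,0,25],[0,-0.2,6,0,0,0,25],[0,-0.2,8,0,0,0,25],[0,-0.2,9.5,0,0,0,25],[0,-0.2,11,0,0,0,25],[0,-0.2,11,0,0,0,25]], squeeze=12)

```text
clock: 16.6
position: [0.4799, -0.0346, 0.2943]
tool_rot: [-0.0, -0.196, 0.981, 0.0]
ft_force: [-0.1, 0.2, -2.0]
finger_gap: 0.0327
grip_force: 12.0
```

No contact force and already below the mouth, so it is entering. Continuing to the floor.

Emit:
carry_out(motion=[[0,0,6,0,0,0,25],[0,0,12,0,0,0,25],[0,0,17,0,0,0,25],[0,0,21,0,0,0,25],[0,0,24,0,0,0,25],[0,0,26,0,0,0,25],[0,0,26,0,0,0,25]])

```text
clock: 17.48
position: [0.48, -0.0346, 0.2683]
tool_rot: [-0.0, -0.196, 0.981, 0.0]
ft_force: [-0.3, 0.0, -1.3]
finger_gap: 0.0331
grip_force: 12.0
```

Emit:
carry_out(motion=[[0,0,1,0,0,0,25],[0,0,2,0,0,0,25],[0,0,2.5,0,0,0,25],[0,0,2.5,0,0,0,25],[0,0,2.5,0,0,0,25]])

```text
clock: 18.1
position: [0.4799, -0.0344, 0.2671]
tool_rot: [0.0, -0.196, 0.981, 0.0]
ft_force: [-3.6, 2.5, 10.5]
finger_gap: 0.0327
grip_force: 12.0
```

It went fully home on the floor, so this one passes. Trivet next.

Emit:
carry_out(motion=[[0,0,-20,0,0,0,25],[0,0,-60,0,0,0,25],[0,0,-85,0,0,0,25],[0,0,-85,0,0,0,25],[0,0,-85,0,0,0,25]], squeeze=20)

```text
clock: 18.73
position: [0.4795, -0.0345, 0.3499]
tool_rot: [-0.001, -0.196, 0.981, 0.0]
ft_force: [-0.6, -0.4, -1.6]
finger_gap: 0.0329
grip_force: 20.0
```

```bash
python3 go.py 635 -212 175 90
```

```text
row [ -75.4 -223.6    7.6] [ 0.0007 -0.0012  0.3942] rows>= 3.8 t 18.725 F [-0.6 -0.4 -1.6] j [-0.3   0.18  1.78 -0.    1.18 -2.27]
```

Emit:
carry_out(motion=[[-15,-45,7.6,0,0,0.1,25],[-32,-95,7.6,0,0,0.2,25],[-50,-150,7.6,0,0,0.3,25],[-67,-200,7.6,0,0,0.38,25],[-75,-224,7.6,0,0,0.394,25],[-75,-224,7.6,0,0,0.394,25],[-75,-224,7.6,0,0,0.394,25],[-75,-224,7.6,0,0,0.394,25]])

```text
clock: 19.73
position: [0.6347, -0.2115, 0.343]
tool_rot: [-0.001, -0.001, 1.0, 0.0]
ft_force: [0.3, 0.5, -1.8]
finger_gap: 0.033
grip_force: 20.0
```

```bash
python3 go.py 635 -212 104 90
```

```text
row [-0.4 -0.5 72. ] [ 0.0007 -0.0011  0.0012] rows>= 1.2 t 19.725 F [ 0.3  0.5 -1.8] j [-0.49  0.51  1.31  0.    1.32 -2.06]
```

Emit:
carry_out(motion=[[0,0,35,0,0,0,25],[0,0,60,0,0,0,25],[0,0,67,0,0,0,25],[0,0,70,0,0,0,25],[0,0,71,0,0,0,25],[0,0,71,0,0,0,25]])

```text
clock: 20.48
position: [0.6355, -0.2128, 0.2734]
tool_rot: [0.001, -0.0, 1.0, -0.0]
ft_force: [0.0, 0.8, -0.9]
finger_gap: 0.0331
grip_force: 20.0
```

Emit:
carry_out(motion=[[0,0,1,0,0,0,25],[0,0,2,0,0,0,25],[0,0,2,0,0,0,25]])

```text
clock: 20.85
position: [0.6353, -0.2127, 0.2712]
tool_rot: [0.0, -0.0, 1.0, -0.0]
ft_force: [-1.7, 0.8, 4.9]
finger_gap: 0.0332
grip_force: 20.0
```

Contact. Release and rise.

Emit:
carry_out(motion=[[0,0,-0.5,0,0,0,38],[0,0,-0.5,0,0,0,50],[0,0,-0.5,0,0,0,60],[0,0,-0.5,0,0,0,60],[0,0,-40,0,0,0,60],[0,0,-90,0,0,0,60],[0,0,-100,0,0,0,60],[0,0,-100,0,0,0,60]])

```text
clock: 21.85
position: [0.6352, -0.2127, 0.3707]
tool_rot: [0.001, -0.0, 1.0, -0.0]
ft_force: [-0.0, 0.1, -0.9]
finger_gap: 0.0604
grip_force: 0.0
```

Run:
```python
from h import *
s=optics.snapshot("wrist");t=optics.snapshot("scene");cv2.imwrite("pics/w5.png",np.hstack([cv2.resize(s["frame"],(400,300)),cv2.resize(t["frame"],(400,300))]))
```

```text
(no output)
```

View pics/w5.png

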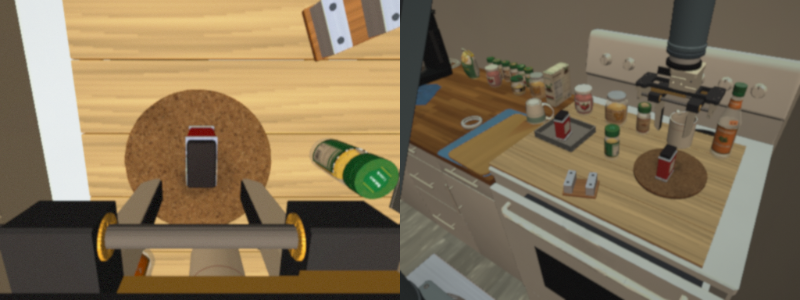

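Both tins stand upright. One is on the trivet, at (202,160) in the wrist half and (665,163) in the scene half; the other is in the tray at (562,125). The jar is untouched at (612,140).

```bash
python3 -c "
from station import bot
print(bot.finish_job())"
```

```text
the job is handed in; nothing more can be done
None
```

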